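# Find the high side of a tilting microscope stage with a probe and level it

### The arm

A 6-joint arm with a two-finger parallel gripper is mounted at the origin on the work surface. World frame = base frame: x ahead of the robot, y to its left, z up, the work surface at z = 0. Lengths are in mm, angles in degrees, forces in N, time in s.
With the tool pointing down it reaches from about 350 to 925 mm from the base axis. Payload 6.4 kg.
Tool frame: the origin (TCP) lies at the centre of the arm's flange, where the gripper is bolted on; the fingertips stand 173 mm ahead of it and the grasp point (between the pads) lies 155 mm ahead of it; z points along the fingers, y is the direction in which the jaws open and shut (so a half turn about z gives the same grasp; the last joint's range is limited). The gripper opens to 85 mm and grips with 20 to 120 N. Pads are 22 mm wide; open, the fingers measure 114 mm over their backs; the gripper's body (76 mm by 85 mm) begins 54 mm behind the grasp point. The pads swing forward as they close: fully open they stand 13 mm farther back than shut.
Start: joints at [61.587, 14.043, 89.255, -0, 76.702, -9.975], TCP at [205.576, 616.647, 404.69] pointing down, gripper open.
Joint ranges: [-179.41, 179.41], [-58.25, 129.5], [7.25, 145.43], [-54.29, 234.29], [11.92, 165.04], [-157.13, 157.13]. Speed limits (degrees/s): [147.25, 147.25, 180, 180, 180, 180].

### API

Orientations are given as a 3x3 rotation matrix whose columns are the frame's x, y, z axes.
In Python, from station import r, imaging, workorder gives the robot as it stands. The module is installed in compiled form; this text tells all that it offers.
- The arm moves only by the shell command python3 -m crank 'ROWS'. ROWS is JSON, a list of rows, each a list of 7 numbers: the shift along the tool's x, y, z scaled (see below), then the turn, a rotation vector about the tool's x, y, z scaled (see below), then the gripper command: -1 is fully open, 1 is shut, values between are in proportion. In form: [[x, y, z, rx, ry, rz, gripper], ...]. A call has 1 to 10 rows; each row shifts and turns the commanded pose from where the row before left it, along the tool's axes as they then stand; what a row does not reach is not made up. The controller multiplies each number of a shift by 400 mm and each number of a turn by 90 degrees. A row lasts 1/12 s, in which the tool goes at most 41.7 mm and 7.16 degrees, less where a joint would pass 70% of its speed; a pose out of reach is approached as far as the arm can. A call with a number of a shift or a turn outside -1 to 1 is refused whole. A call with a gripper value outside its range is refused whole. The fingers move at their own pace and stop on an object; the grip force is fixed at half the most. Time passes only in rows, so rows that do not move let the fingers close. It gives the time, the measured TCP pose, the force and the opening at its end, in the units of the state.
- r.observe(): the state, without advancing time (a new reading comes with each control period).
- imaging.snapshot(name): name is "scene" or "top" or "wrist"; returns a dict with "pixels" (480x640x3 uint8, blue, green, red), "range_z" (480x640 float32, mm along the optical axis (not along the pixel's ray), 0 where there is no reading), "fx", "fy", "cx", "cy" (pixels), "rvec" (rotation vector, rad) and "tvec" (3), from world to camera coordinates, as OpenCV has them; the wrist camera has in their place "mount" (4x4, takes a point from camera to tool coordinates, whose origin is the TCP and whose axes are the flange's). Camera axes: x right, y down, z forward; pixel columns grow to the right and rows downward; lengths in mm; the calibration is good to about 2 mm. A picture is of the moment at which its call begins: read the wrist's pose just before it.
- workorder.close_job(): hands the job in, once; it reports no verdict.
The state is a dict: "clock": time; "q": joint angles; "qd": joint speeds; "effort": joint torques, N m; "ee_pos": TCP position; "tcp_rot": TCP orientation; "ft_force": force on the tool from outside, world axes, zero at the start; "ft_torque": the same for the moment, N m; "gripper_width": finger opening in mm.
Only numpy, scipy, OpenCV 4.12 (cv2) and the standard library are available. Lean on these libraries where they do the work, as an engineer would, in place of code of your own. Each camera call takes 0.05 s, during which the arm holds its last target. There are 200 camera calls.

### The job

The round specimen plate of the tilting microscope stage leans to one side. Take the orange probe from its wooden block and, touching gently with its tip, feel the plate's height near the edge beside the red, then the yellow, then the blue mark without shifting it; from that find where it stands high and press the high side down with the probe until the plate is level. Then stand the probe back in its block, never pressing hard, touching the stage with nothing but the probe and leaving the dish, jar and clip pot alone.

Things in the scene. Friction and masses are not known exactly. Their poses are not given: they have to be found in the camera images.
- stage_base: grey square base plate of the tilting stage, 190 x 190 x 18 mm, fixed to the desk; origin at the centre of its underside, z up. A dark column on it carries the white round plate. Three flat coloured dots of 17 mm lie on the base 83 mm from its centre: red towards its -x, yellow towards (0.5, -0.87) and blue towards (0.5, 0.87) of its x and y axes
- plate_centre (a point): centre of the top face of the white round plate (130 mm across, 6 mm thick), 64 mm above the desk. The plate pivots about a level line through this point, so the point stays put. The direction of the lean differs every time and is not given. Pressing with more than 20 N would harm the pivot
- touch_red (a point): fixed point 50 mm from the plate's centre towards the red dot, at the height that the level plate's top face would have (64 mm above the desk); the leaning plate lies up to 8 mm above or below it here
- touch_yellow (a point): the same towards the yellow dot
- touch_blue (a point): the same towards the blue dot
- plate_tilt (a joint): lean of the plate, rad: starts at 0.10 to 0.14, 0 is level, negative is pushed over too far. It does not tell the direction. The pivot is stiff by dry friction, without springing back: about 7 N pressed down 50 mm from the centre at the high or low spot shifts it, more is needed nearer the pivot line, and light touches of 2 to 3 N do not shift it
- probe: loose hand probe, 138 mm long, 80 g, standing upright with its tip down in the hole of the wooden block; origin at the very bottom of the steel ball tip (10 mm across), z up along the probe. Thin 7 mm shaft up to 62 mm, black collar 34 mm across from 62 to 68 mm, then a square orange handle 18 x 18 mm (sides along the probe's x and y) from 68 to 138 mm
- probe_tip (a point): the very bottom of the probe's ball tip (same point as the probe's origin)
- stand: dark wooden block, 70 x 70 x 75 mm, fixed to the desk, with an upright hole 21 mm across right through its centre; origin at the centre of its underside. The probe's collar rests on the block's top with the tip 13 mm above the desk
- stand_top (a point): centre of the hole's mouth on the block's top, 75 mm above the desk
- dish: bystander: round glass dish with a grey rock, 90 mm across, 29 mm high, origin at the centre of its underside
- jar: bystander: small amber jar with a white cap, 40 mm across, 60 mm high, origin at the centre of its underside
- clip_pot: bystander: orange pot with paper clips, 64 mm across, 62 mm high with the clips, origin at the centre of its underside

How it is judged (in metres and radians):
On the way, in this order (a step that is already met when the one before it is completed fails the run):
1. the probe's ball touches the plate near its edge beside the red mark (within 18 mm of the touch point), while the plate has not been shifted (lean still 0.085 to 0.155 rad) (contact force between probe and stage_base above 0.4 N and horizontal distance between probe_tip and touch_red below 0.018 m and value of joint plate_tilt between 0.085 and 0.155 rad), for 0.15 s.
2. the probe's ball touches the plate near its edge beside the yellow mark (within 18 mm of the touch point), while the plate has not been shifted (lean still 0.085 to 0.155 rad) (contact force between probe and stage_base above 0.4 N and horizontal distance between probe_tip and touch_yellow below 0.018 m and value of joint plate_tilt between 0.085 and 0.155 rad), for 0.15 s.
3. the probe's ball touches the plate near its edge beside the blue mark (within 18 mm of the touch point), while the plate has not been shifted (lean still 0.085 to 0.155 rad) (contact force between probe and stage_base above 0.4 N and horizontal distance between probe_tip and touch_blue below 0.018 m and value of joint plate_tilt between 0.085 and 0.155 rad), for 0.15 s.
4. the plate is level within 0.016 rad (value of joint plate_tilt between -0.016 and 0.016 rad), for 0.2 s.
At the end, for the whole second after the job is handed in: the plate is level within 0.016 rad (about 0.8 mm up or down 50 mm from its centre); the probe stands released, upright (within 0.12 rad) and at rest in the block's hole, its collar down on the block (tip less than 18 mm above the desk); dish, jar and clip pot are within 20 mm of where they were (all of step 4 and horizontal distance between probe_tip and stand_top below 0.012 m and z of probe_tip in the frame of stand below 0.018 m and angle between probe's own z axis and vertical below 0.12 rad and linear speed of probe below 0.02 m/s and not (distance of dish from where it was at the start of the episode above 0.02 m) and not (distance of jar from where it was at the start of the episode above 0.02 m) and not (distance of clip_pot from where it was at the start of the episode above 0.02 m)); the robot touches nothing.
It fails at once if the probe presses the stage with more than 20 N (contact force between probe and stage_base above 20 N).
It fails at once if the fingers or the arm touch the stage (contact force between any of the fingers, the arm and stage_base above 0.5 N).
It fails at once if the dish, jar or clip pot is moved by more than 20 mm or tipped (distance of any of dish, jar, clip_pot from where it was at the start of the episode above 0.02 m or angle between any of dish, jar, clip_pot's own z axis and vertical above 0.4 rad).
It also fails if it takes over 69 s, if anything falls off the work surface, if the arm or the gripper's body presses on something with over 40 N, if the wrist force passes 120 N, or if a joint passes its speed limit or range.

## Working session

There is one attempt and no reset: what is moved stays moved. The work goes in short steps, Python scripts to look and compute and a shell command to move; the robot and the scene stay as the last step left them, time stands still between calls to the robot, and variables do not carry over. Pictures are saved under pics/ and viewed, about 8 in all and at most 12, crops included, and the job is handed in when it is done.

```bash
mkdir -p pics
cat > h.py <<'E'
import numpy as np, cv2
from station import r, imaging, workorder
def cam(s):
    K=np.array([[s['fx'],0,s['cx']],[0,s['fy'],s['cy']],[0,0,1.]])
    if 'mount' in s:
        o=r.observe(); T=np.eye(4); T[:3,:3]=o['tcp_rot']; T[:3,3]=o['ee_pos']; T=T@np.array(s['mount'])
        return K,T[:3,:3],T[:3,3]
    R=cv2.Rodrigues(np.array(s['rvec'],float))[0]; return K,R.T,-R.T@np.array(s['tvec'],float).ravel()
def ray(s,u,v,z):
    K,R,c=cam(s); d=R@np.linalg.inv(K)@np.array([u,v,1.]); return c+d*(z-c[2])/d[2]
def cloud(s):
    K,R,c=cam(s); v,u=np.mgrid[:480,:640]; z=s['range_z']
    p=np.stack([(u-K[0,2])/K[0,0]*z,(v-K[1,2])/K[1,1]*z,z],-1); return p@R.T+c
E
python3 - <<'E'
from h import *
o=r.observe(); print(o)
a=[]
for n in('scene','top'):
    s=imaging.snapshot(n); cv2.imwrite(f'pics/{n}.png',s['pixels']); np.savez(f'{n}.npz',**s); print(cam(s)[2])
E
```

```text
{'clock': 0.0, 'q': array([ 6.15877946e+01,  1.40831337e+01,  8.93257460e+01,  1.73596723e-03,
        7.67016943e+01, -9.97443735e+00]), 'qd': array([ 0.0264465 , -0.06261565, -0.03846175,  0.00597756,  0.02021656,
        0.04863395]), 'effort': array([ 1.41564331e-03, -4.29502130e+01, -3.26132655e+01, -3.38551808e-05,
        5.34597872e-03, -7.62224374e-06]), 'ee_pos': array([205.45012528, 616.43196774, 403.58316664]), 'tcp_rot': array([[-9.48665352e-01,  3.16280189e-01, -9.44192945e-04],
       [ 3.16281390e-01,  9.48663928e-01, -1.68338982e-03],
       [ 3.63298938e-04, -1.89560425e-03, -9.99998137e-01]]), 'ft_force': array([-0.20314793,  0.06354416, -0.08793882]), 'ft_torque': array([-0.04161214,  0.03244384, -0.0285233 ]), 'gripper_width': 85.29096965748204}
[1252.67610859  156.97605172  854.4422341 ]
[ 452.89490952   44.69032605 1109.82264843]
```

View pics/top.png

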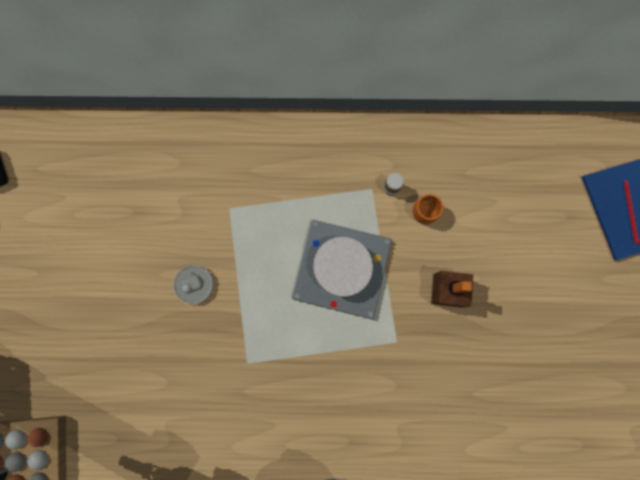

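View pics/scene.png

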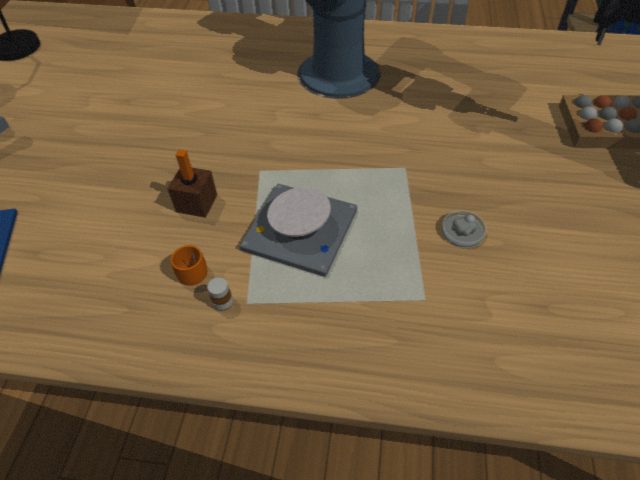

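Top view: stage plate at (343,267), red (333,304), yellow (378,258), blue (316,243). Probe and block are at about (453,289), pot (428,208), jar (395,183) and dish (194,285). The scene view agrees with this.

Run:
```python
from h import *
S={n:dict(np.load(n+'.npz')) for n in('top','scene')}
def blob(n,box,lo,hi):
    s=S[n];x0,y0,x1,y1=box;h=cv2.cvtColor(s['pixels'],cv2.COLOR_BGR2HSV)
    m=np.zeros((480,640),np.uint8);m[y0:y1,x0:x1]=cv2.inRange(h,lo,hi)[y0:y1,x0:x1]
    k,l,st,c=cv2.connectedComponentsWithStats(m);i=1+st[1:,4].argmax();return c[i],l==i
for nm,b,lo,hi in(('red',(325,295,342,312),(0,150,80),(12,255,255)),('red2',(325,295,342,312),(170,150,80),(180,255,255)),('yel',(370,250,386,266),(18,130,80),(35,255,255)),('blue',(308,235,324,250),(105,130,60),(130,255,255))):
    try:c,m=blob('top',b,lo,hi);print(nm,c,m.sum(),ray(S['top'],*c,18).round(1))
    except ValueError:print(nm,'none')
c,m=blob('top',(300,225,385,310),(0,0,140),(180,60,255));print('plate',c,m.sum(),ray(S['top'],*c,64).round(1))
P=cloud(S['top']);q=P[m];A=np.c_[q[:,:2]-q[:,:2].mean(0),np.ones(len(q))];f=np.linalg.lstsq(A,q[:,2],rcond=None)[0];print('plane',f,q.mean(0))
for n,b in(('top',(440,275,485,300)),('scene',(172,145,200,185))):
    c,m=blob(n,b,(5,150,90),(20,255,255));q=cloud(S[n])[m];print('handle',n,c,m.sum(),np.percentile(q,[5,50,95],axis=0).round(1))
P=cloud(S['top']);
w=P[265:315,425:480].reshape(-1,3);w=w[(w[:,2]>65)&(w[:,2]<85)];print('block top',len(w),w.min(0),w.max(0),cv2.minAreaRect(w[:,:2].astype(np.float32)))
for nm,(x,y,z) in dict(pot=(428,208,60),jar=(395,183,60),dish=(194,285,20)).items():print(nm,ray(S['top'],x,y,z).round())
```

```text
red [333.22222222 303.7037037 ] 27 [491.4   8.4  18. ]
red2 none
yel [376.6        257.83333333] 30 [596.4 -89.9  18. ]
blue [315.5        242.78571429] 28 [629.7  49.8  18. ]
plate [342.44871795 265.93137255] 2652 [571.8  -9.7  64. ]
plane [-0.47870019  0.35432742 68.06711379] [571.52266481  -9.65754565  68.06711379]
handle top [462.89247312 285.75268817] 186 [[ 516.9 -284.2   73.9]
 [ 526.5 -245.8  140.9]
 [ 540.9 -241.3  151.8]]
handle scene [185.1350211  162.18987342] 237 [[ 499.4 -260.7   75.3]
 [ 528.4 -245.7  127.2]
 [ 535.5 -243.5  151. ]]
block top 934 [ 487.59423839 -287.93534741   65.10100294] [ 562.32800022 -212.23009857   84.50247228] ((525.3021240234375, -250.87368774414062), (71.5252914428711, 70.30580139160156), 83.94857025146484)
pot [ 704. -200.   60.]
jar [ 761. -127.   60.]
dish [530. 323.  20.]
```

```bash
python3 -m crank '[[-0.06,-0.075,0,0,0,-0.006,-1],[-0.06,-0.075,0,0,0,0,-1],[-0.06,-0.075,0,0,0,0,-1],[-0.06,-0.075,0,0,0,0,-1],[-0.06,-0.075,0,0,0,0,-1],[-0.06,-0.075,0,0,0,0,-1],[-0.06,-0.075,0,0,0,0,-1],[-0.06,-0.075,0,0,0,0,-1],[-0.06,-0.075,0,0,0,0,-1],[-0.06,-0.075,0,0,0,0,-1]]'
python3 -m crank '[[-0.06,-0.075,0,0,0,0,-1],[-0.06,-0.075,0,0,0,0,-1],[-0.06,-0.075,0,0,0,0,-1],[-0.06,-0.075,0,0,0,0,-1],[-0.06,-0.075,0,0,0,0,-1],[-0.06,-0.075,0,0,0,0,-1],[-0.06,-0.075,0,0,0,0,-1],[-0.06,-0.075,0,0,0,0,-1],[0,0,0,0,0,0,-1],[0,0,0,0,0,0,-1]]'
cat >> h.py <<'E'
def d(x,y,z,yaw=None):
    "world target of the TCP -> shift and turn in move units (tool axes)"
    o=r.observe();R=np.array(o['tcp_rot']);v=R.T@(np.array([x,y,z])-o['ee_pos'])
    Y=np.degrees(np.arctan2(R[1,1],R[0,1]))
    print('t',round(o['clock'],2),'pos',o['ee_pos'].round(1),'yawY',round(Y,2),'tilt',R[:,2].round(4),'units',(v/400).round(4),'F',o['ft_force'].round(2),'w',round(o['gripper_width'],1), '' if yaw is None else f'rz {-(yaw-Y)/90:.4f}')
E
python3 -c "
from h import *
d(525,-251,404,84);s=imaging.snapshot('wrist');print(np.array(s['mount']).round(2));cv2.imwrite('pics/w1.png',s['pixels'])"
```

```text
clock: 0.93
ee_pos: [341.4, 255.5, 404.4]
tcp_rot: [[-0.952, 0.307, -0.0], [0.307, 0.952, -0.0], [0.0, -0.0, -1.0]]
ft_force: [1.0, 0.1, 0.6]
gripper_width: 85.2
clock: 1.77
ee_pos: [450.6, -31.7, 404.2]
tcp_rot: [[-0.95, 0.311, -0.001], [0.311, 0.95, 0.001], [0.001, 0.0, -1.0]]
ft_force: [0.6, 0.3, -0.0]
gripper_width: 85.2
t 1.77 pos [450.6 -31.7 404.2] yawY 71.89 tilt [-1.2e-03  6.0e-04 -1.0e+00] units [-3.472e-01 -4.631e-01  1.000e-04] F [ 0.56  0.34 -0.  ] w 85.2 rz -0.1346
[[-0.   -0.96 -0.29 76.72]
 [ 1.   -0.   -0.   -1.49]
 [-0.   -0.29  0.96 30.86]
 [ 0.    0.    0.    1.  ]]
```

```bash
python3 -m crank '[[-0.058,-0.077,0,0,0,-0.0224,-1],[-0.058,-0.077,0,0,0,-0.0224,-1],[-0.058,-0.077,0,0,0,-0.0224,-1],[-0.058,-0.077,0,0,0,-0.0224,-1],[-0.058,-0.077,0,0,0,-0.0224,-1],[-0.058,-0.077,0,0,0,-0.0224,-1],[0,0,0,0,0,0,-1],[0,0,0,0,0,0,-1]]'
python3 -c "
from h import *
d(525,-251,404,84);s=imaging.snapshot('wrist');np.savez('w2.npz',**s)
P=cloud(s);cv2.imwrite('pics/w2.png',s['pixels'])
for lo,hi in((140,158),(68,82)):
  m=(P[...,2]>lo)&(P[...,2]<hi)&(s['range_z']>0);k,l,st,c=cv2.connectedComponentsWithStats(m.astype(np.uint8));i=1+st[1:,4].argmax();q=P[l==i];print(len(q),c[i],cv2.minAreaRect(q[:,:2].astype(np.float32)),np.median(q,0))
"
```

```text
clock: 2.48
ee_pos: [545.4, -240.8, 403.7]
tcp_rot: [[-0.995, 0.101, -0.001], [0.101, 0.995, 0.001], [0.002, 0.001, -1.0]]
ft_force: [-0.3, 0.1, -0.6]
gripper_width: 85.6
t 2.48 pos [ 545.4 -240.8  403.7] yawY 84.2 tilt [-0.0015  0.0014 -1.    ] units [ 0.0481 -0.0306 -0.0006] F [-0.34  0.14 -0.65] w 85.6 rz 0.0022
930 [295.6827957 219.5655914] ((522.4293212890625, -251.98623657226562), (17.681921005249023, 18.01666831970215), 83.8801040649414) [ 521.22392567 -251.69241751  150.98996401]
6382 [301.21591977 193.35474773] ((523.1043701171875, -252.2193145751953), (70.27776336669922, 70.59252166748047), 84.16915893554688) [ 514.78072699 -247.49752111   75.4181096 ]
```

View pics/w2.png

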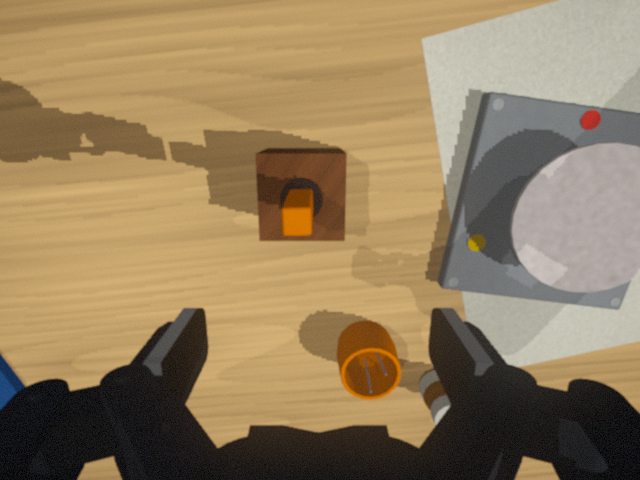

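The view shows the handle top at (296,219), square to the block and the tool at 84°. The stage is clear on the right, and the pot at (368,360) is clear too.

```bash
python3 -m crank '[[0.053,-0.0335,0,0,0,0.002,-1],[0,0,0.06,0,0,0,-1],[0,0,0.07,0,0,0,-1],[0,0,0.07,0,0,0,-1],[0,0,0.07,0,0,0,-1],[0,0,0.05,0,0,0,-1],[0,0,0,0,0,0,-1],[0,0,0,0,0,0,-1]]'
python3 -c "
from h import *
d(523,-252,275,84)"
```

```text
clock: 3.2
ee_pos: [522.0, -250.2, 276.3]
tcp_rot: [[-0.995, 0.102, -0.002], [0.102, 0.995, 0.001], [0.002, 0.001, -1.0]]
ft_force: [0.8, -0.3, -0.0]
gripper_width: 85.4
t 3.2 pos [ 522.  -250.2  276.3] yawY 84.13 tilt [-0.0017  0.0014 -1.    ] units [-0.0029 -0.0043  0.0033] F [ 0.84 -0.34 -0.02] w 85.4 rz 0.0014
```

```bash
python3 -m crank '[[-0.002,-0.004,0.003,0,0,0,0.3],[0,0,0,0,0,0,1],[0,0,0,0,0,0,1],[0,0,0,0,0,0,1],[0,0,0,0,0,0,1],[0,0,0,0,0,0,1],[0,0,0,0,0,0,1],[0,0,0,0,0,0,1]]'
python3 -c "
from h import *
d(523,-252,385,84)"
```

```text
clock: 3.87
ee_pos: [523.2, -253.8, 276.0]
tcp_rot: [[-0.995, 0.104, 0.001], [0.104, 0.995, -0.0], [-0.001, -0.0, -1.0]]
ft_force: [-0.5, 0.8, 4.0]
gripper_width: 17.2
t 3.87 pos [ 523.2 -253.8  276. ] yawY 84.01 tilt [ 6.e-04 -2.e-04 -1.e+00] units [ 0.0007  0.0045 -0.2724] F [-0.47  0.76  4.03] w 17.2 rz 0.0001
```

```bash
python3 -m crank '[[0,0,-0.03,0,0,0,1],[0,0,-0.06,0,0,0,1],[0,0,-0.07,0,0,0,1],[0,0,-0.07,0,0,0,1],[0,0,-0.045,0,0,0,1],[0,0,0,0,0,0,1],[0,0,0,0,0,0,1],[0,0,0,0,0,0,1]]'
python3 -c "
from h import *
d(523,1.5,386,84)
s=imaging.snapshot('wrist');cv2.imwrite('pics/w3.png',s['pixels']);d(523,1.5,386,84)"
```

```text
clock: 4.53
ee_pos: [522.5, -253.5, 384.0]
tcp_rot: [[-0.995, 0.104, -0.002], [0.104, 0.995, 0.001], [0.002, 0.001, -1.0]]
ft_force: [-0.8, -0.6, -1.2]
gripper_width: 17.4
t 4.53 pos [ 522.5 -253.5  384. ] yawY 84.02 tilt [-0.0021  0.0015 -1.    ] units [ 0.0653  0.6341 -0.004 ] F [-0.82 -0.55 -1.19] w 17.4 rz 0.0002
t 4.58 pos [ 522.5 -253.4  383.4] yawY 84.01 tilt [-0.0029  0.0022 -1.    ] units [ 0.0652  0.634  -0.0051] F [ 0.25 -0.58 -1.53] w 17.1 rz 0.0001
```

View pics/w3.png

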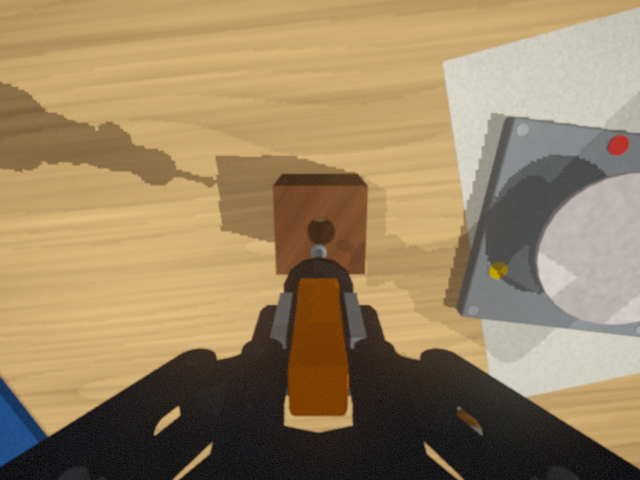

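The probe hangs straight in the fingers, with the ball at (319,252) and the hole behind it at (321,228). Next I go above the red touch point.

```bash
python3 -m crank '[[0.008,0.06,-0.003,0,0,0,1],[0.009,0.09,0,0,0,0,1],[0.009,0.09,0,0,0,0,1],[0.009,0.09,0,0,0,0,1],[0.009,0.09,0,0,0,0,1],[0.009,0.09,0,0,0,0,1],[0.009,0.09,0,0,0,0,1],[0.003,0.034,0,0,0,0,1],[0,0,0,0,0,0,1],[0,0,0,0,0,0,1]]'
python3 -c "
from h import *
d(523,1.5,385,84)
s=imaging.snapshot('wrist');cv2.imwrite('pics/w4.png',s['pixels']);np.savez('w4.npz',**s)
P=cloud(s);hs=cv2.cvtColor(s['pixels'],cv2.COLOR_BGR2HSV)
m=(P[...,2]>50)&(P[...,2]<78)&(s['range_z']>0)&(hs[...,1]<70)&(hs[...,2]>110)
m=cv2.erode(m.astype(np.uint8),np.ones((5,5)))
k,l,st,c=cv2.connectedComponentsWithStats(m);i=1+st[1:,4].argmax();q=P[l==i];print(len(q),c[i])
for _ in range(4):
  A=np.c_[q[:,0]-572,q[:,1]+10,np.ones(len(q))];f=np.linalg.lstsq(A,q[:,2],rcond=None)[0];e=q[:,2]-A@f;q=q[abs(e)<2.5*e.std()]
print(f,e.std(),cv2.minEnclosingCircle(P[l==i][:,:2].astype(np.float32)))
"
```

```text
clock: 5.42
ee_pos: [523.2, 1.8, 385.1]
tcp_rot: [[-0.995, 0.102, -0.003], [0.102, 0.995, 0.0], [0.003, -0.0, -1.0]]
ft_force: [-0.3, 0.0, -1.0]
gripper_width: 17.4
t 5.42 pos [523.2   1.8 385.1] yawY 84.12 tilt [-2.8e-03  1.0e-04 -1.0e+00] units [ 0.0004 -0.0007  0.0003] F [-0.26  0.   -0.98] w 17.4 rz 0.0013
7932 [305.21545638 254.87960161]
[-6.90949959e-03  1.35684728e-01  6.48849102e+01] 0.6352364041562176 ((568.7057495117188, -12.652215957641602), 62.5331916809082)
```

View pics/w4.png

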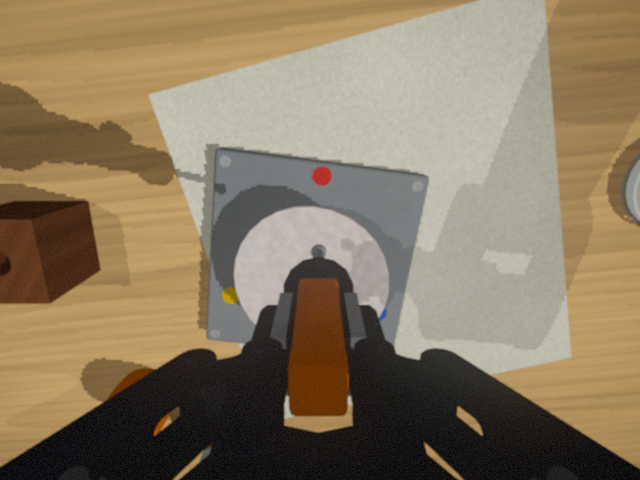

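The ball at (319,252) is in front of the plate, on the red side. The depth fit gives a lean of about 0.135 rad, high towards +y. I'll feel for the surface gently.

```bash
python3 -m crank '[[0,0,0.03,0,0,0,1],[0,0,0.05,0,0,0,1],[0,0,0.03,0,0,0,1],[0,0,0.015,0,0,0,1],[0,0,0,0,0,0,1],[0,0,0,0,0,0,1],[0,0,0,0,0,0,1]]'
for i in 1 2 3; do python3 -c "
from station import r
import time
o=r.observe();print(o['ft_force'],o['ee_pos'])"; done
python3 -m crank '[[0,0,0.002,0,0,0,1],[0,0,0.002,0,0,0,1],[0,0,0.002,0,0,0,1],[0,0,0,0,0,0,1]]'
```

```text
clock: 6.05
ee_pos: [523.9, 0.9, 337.5]
tcp_rot: [[-0.995, 0.105, 0.001], [0.105, 0.995, -0.0], [-0.001, -0.0, -1.0]]
ft_force: [0.5, 0.1, -1.4]
gripper_width: 17.7
[ 0.47761185  0.13583571 -1.39144114] [523.91607463   0.87086541 337.47163284]
[ 0.47761185  0.13583571 -1.39144114] [523.91607463   0.87086541 337.47163284]
[ 0.47761185  0.13583571 -1.39144114] [523.91607463   0.87086541 337.47163284]
clock: 6.38
ee_pos: [523.6, 1.3, 334.4]
tcp_rot: [[-0.995, 0.104, 0.0], [0.104, 0.995, -0.0], [-0.0, -0.0, -1.0]]
ft_force: [0.9, -0.4, -1.7]
gripper_width: 16.9
```

```bash
python3 -m crank '[[0,0,0.002,0,0,0,1],[0,0,0.002,0,0,0,1],[0,0,0.002,0,0,0,1],[0,0,0.002,0,0,0,1],[0,0,0,0,0,0,1]]' | egrep 'ee|ft'
python3 -m crank '[[0,0,0.001,0,0,0,1],[0,0,0.001,0,0,0,1],[0,0,0,0,0,0,1]]'| egrep 'ee|ft'
python3 -m crank '[[0,0,0.001,0,0,0,1],[0,0,0.001,0,0,0,1],[0,0,0,0,0,0,1]]'| egrep 'ee|ft'
```

```text
ee_pos: [523.5, 1.2, 330.8]
ft_force: [-0.2, -0.5, -1.1]
ee_pos: [523.5, 1.2, 330.2]
ft_force: [-0.4, 0.2, -1.1]
ee_pos: [523.5, 1.2, 329.4]
ft_force: [0.3, -0.0, -0.8]
```

```bash
for i in 1; do python3 -m crank '[[0,0,0.001,0,0,0,1],[0,0,0.001,0,0,0,1],[0,0,0,0,0,0,1]]'| egrep 'ee|ft'; done
python3 -m crank '[[0,0,0.001,0,0,0,1],[0,0,0,0,0,0,1],[0,0,0,0,0,0,1]]'| egrep 'ee|ft'
python3 -m crank '[[0,0,0.001,0,0,0,1],[0,0,0,0,0,0,1],[0,0,0,0,0,0,1]]'| egrep 'ee|ft'
```

```text
ee_pos: [523.6, 1.2, 328.8]
ft_force: [-0.2, 1.1, -0.2]
ee_pos: [523.6, 1.2, 328.5]
ft_force: [-0.7, 0.9, 1.2]
ee_pos: [523.7, 1.2, 328.3]
ft_force: [-0.4, -0.8, 2.6]
```

Contact at red comes at TCP z of about 328.8, which puts the surface at 65.8 mm, as predicted. Now yellow.

```bash
python3 -m crank '[[0,0,-0.01,0,0,0,1],[0,0,-0.03,0,0,0,1],[-0.05,-0.04,0,0,0,0,1],[-0.07,-0.055,0,0,0,0,1],[-0.05,-0.035,0,0,0,0,1],[0,0,0.02,0,0,0,1],[0,0,0.015,0,0,0,1],[0,0,0,0,0,0,1],[0,0,0,0,0,0,1]]'
python3 -c "
from h import *
d(586.4,-57.9,324,84)"
```

```text
clock: 8.8
ee_pos: [584.9, -56.8, 329.0]
tcp_rot: [[-0.995, 0.104, -0.002], [0.104, 0.995, 0.001], [0.002, 0.001, -1.0]]
ft_force: [-0.1, -0.5, -0.2]
gripper_width: 17.1
t 8.8 pos [584.9 -56.8 329. ] yawY 84.06 tilt [-2.4e-03  8.0e-04 -1.0e+00] units [-0.0041 -0.0023  0.0124] F [-0.07 -0.48 -0.15] w 17.1 rz 0.0006
```

```bash
python3 -m crank '[[0,0,0.006,0,0,0,1],[0,0,0.006,0,0,0,1],[0,0,0.002,0,0,0,1],[0,0,0,0,0,0,1]]'| egrep 'ee|ft'
python3 -m crank '[[0,0,0.002,0,0,0,1],[0,0,0.002,0,0,0,1],[0,0,0,0,0,0,1]]'| egrep 'ee|ft'
python3 -m crank '[[0,0,0.001,0,0,0,1],[0,0,0.001,0,0,0,1],[0,0,0,0,0,0,1]]'| egrep 'ee|ft'
```

```text
ee_pos: [585.5, -57.3, 324.1]
ft_force: [-0.6, 0.0, -0.3]
ee_pos: [585.7, -57.6, 322.6]
ft_force: [-0.4, 0.4, -1.5]
ee_pos: [585.7, -57.6, 321.8]
ft_force: [-0.4, 0.2, -1.1]
```

```bash
python3 -m crank '[[0,0,0.001,0,0,0,1],[0,0,0.001,0,0,0,1],[0,0,0,0,0,0,1]]'| egrep 'ee|ft'
python3 -m crank '[[0,0,0.001,0,0,0,1],[0,0,0,0,0,0,1]]'| egrep 'ee|ft'
python3 -m crank '[[0,0,0.001,0,0,0,1],[0,0,0,0,0,0,1],[0,0,0,0,0,0,1]]'| egrep 'ee|ft'
```

```text
ee_pos: [585.7, -57.6, 321.0]
ft_force: [-0.0, 0.2, -0.7]
ee_pos: [585.7, -57.6, 320.6]
ft_force: [0.4, 0.7, -0.8]
ee_pos: [585.8, -57.6, 320.3]
ft_force: [-0.8, 1.1, 0.0]
```

```bash
python3 -m crank '[[0,0,0.0008,0,0,0,1],[0,0,0,0,0,0,1],[0,0,0,0,0,0,1]]'| egrep 'ee|ft'
python3 -m crank '[[0,0,0,0,0,0,1],[0,0,0,0,0,0,1]]'| egrep 'ee|ft'
```

```text
ee_pos: [585.8, -57.6, 320.2]
ft_force: [-0.6, 0.5, -0.1]
ee_pos: [585.8, -57.6, 320.1]
ft_force: [0.7, 0.6, 2.3]
```

```bash
for i in 1 2 3; do python3 -m crank '[[0,0,0,0,0,0,1]]'| egrep 'ft'; done; python3 -m crank '[[0,0,0.0004,0,0,0,1]]'| egrep 'ee|ft';for i in 1 2 ; do python3 -m crank '[[0,0,0,0,0,0,1]]'| egrep 'ft'; done
```

```text
ft_force: [0.3, 0.7, 0.6]
ft_force: [-0.8, -0.2, 0.5]
ft_force: [0.2, 0.8, 1.2]
ee_pos: [585.8, -57.6, 320.0]
ft_force: [0.1, 0.8, 1.7]
ft_force: [-0.8, -0.4, 1.7]
ft_force: [-0.5, 0.4, 0.7]
```

Contact at yellow is at about 320.4, a surface of 57.4 mm. Now blue.

```bash
python3 -m crank '[[0,0,-0.015,0,0,0,1],[0,0,-0.055,0,0,0,1],[-0.008,0.06,0,0,0,0,1],[-0.012,0.092,0,0,0,0,1],[-0.008,0.06,0,0,0,0,1],[0,0,0.017,0,0,0,1],[0,0,0.01,0,0,0,1],[0,0,0,0,0,0,1],[0,0,0,0,0,0,1]]' | egrep 'ee|ft'
python3 -m crank '[[0,0,0.002,0,0,0,1],[0,0,0.002,0,0,0,1],[0,0,0,0,0,0,1],[0,0,0,0,0,0,1]]'| egrep 'ee|ft'
```

```text
ee_pos: [605.4, 24.7, 336.3]
ft_force: [0.1, -0.3, -1.3]
ee_pos: [605.7, 25.1, 335.5]
ft_force: [-0.5, -0.1, -1.0]
```

```bash
python3 -m crank '[[0,0,0.002,0,0,0,1],[0,0,0.002,0,0,0,1],[0,0,0.001,0,0,0,1],[0,0,0,0,0,0,1]]'| egrep 'ee|ft'
python3 -m crank '[[0,0,0.001,0,0,0,1],[0,0,0.001,0,0,0,1],[0,0,0,0,0,0,1]]'| egrep 'ee|ft'
python3 -m crank '[[0,0,0.001,0,0,0,1],[0,0,0,0,0,0,1]]'| egrep 'ee|ft'
```

```text
ee_pos: [605.7, 25.6, 333.2]
ft_force: [-0.3, 0.2, -0.2]
ee_pos: [605.7, 25.6, 332.5]
ft_force: [0.4, -0.6, -0.9]
ee_pos: [605.7, 25.6, 332.2]
ft_force: [-0.0, 0.0, -1.2]
```

```bash
python3 -m crank '[[0,0,0.001,0,0,0,1],[0,0,0,0,0,0,1]]'| egrep 'ee|ft'
python3 -m crank '[[0,0,0.001,0,0,0,1],[0,0,0,0,0,0,1]]'| egrep 'ee|ft'
python3 -m crank '[[0,0,0,0,0,0,1]]'| egrep 'ee|ft'
```

```text
ee_pos: [605.7, 25.6, 331.7]
ft_force: [-0.1, 0.0, -1.7]
ee_pos: [605.8, 25.6, 331.4]
ft_force: [0.2, 0.2, -0.5]
ee_pos: [605.8, 25.6, 331.5]
ft_force: [-0.7, 0.3, -0.3]
```

```bash
python3 -m crank '[[0,0,0.001,0,0,0,1],[0,0,0,0,0,0,1]]'| egrep 'ee|ft'
python3 -m crank '[[0,0,0.0005,0,0,0,1],[0,0,0,0,0,0,1]]'| egrep 'ee|ft'
for i in 1 2 3; do python3 -m crank '[[0,0,0,0,0,0,1]]'| egrep 'ee|ft';done
```

```text
ee_pos: [605.8, 25.5, 331.2]
ft_force: [-0.5, 0.5, 1.3]
ee_pos: [605.8, 25.6, 331.1]
ft_force: [-0.0, 0.2, 2.0]
ee_pos: [605.8, 25.6, 331.1]
ft_force: [-0.9, 0.2, 0.7]
ee_pos: [605.8, 25.6, 331.1]
ft_force: [0.6, 0.3, 2.4]
ee_pos: [605.8, 25.6, 331.1]
ft_force: [-0.8, -0.1, 1.7]
```

Contact at blue is at about 331.4, a surface of 68.4 mm. The three touches give a gradient of (-0.007, 0.132) per mm, so the high side is towards +y. That agrees with the depth fit. I'll press at about (569, 39.5).

```bash
python3 -m crank '[[0,0,-0.01,0,0,0,1],[0,0,-0.02,0,0,0,1],[0.045,0.012,0,0,0,0,1],[0.05,0.013,0,0,0,0,1],[0,0,0,0,0,0,1],[0,0,0.01,0,0,0,1],[0,0,0,0,0,0,1]]' | egrep 'ee|ft'
python3 -m crank '[[0,0,0.003,0,0,0,1],[0,0,0.003,0,0,0,1],[0,0,0.002,0,0,0,1],[0,0,0.002,0,0,0,1],[0,0,0.001,0,0,0,1]]'| egrep 'ee|ft'
python3 -m crank '[[0,0,0.001,0,0,0,1],[0,0,0.001,0,0,0,1],[0,0,0.001,0,0,0,1]]'| egrep 'ee|ft'
python3 -m crank '[[0,0,0.001,0,0,0,1],[0,0,0.001,0,0,0,1],[0,0,0.001,0,0,0,1]]'| egrep 'ee|ft'
```

```text
ee_pos: [569.1, 39.3, 338.5]
ft_force: [-0.4, 0.5, -1.7]
ee_pos: [569.1, 39.4, 334.2]
ft_force: [-0.2, 0.6, 0.3]
ee_pos: [569.1, 39.5, 333.4]
ft_force: [0.0, -0.3, 1.6]
ee_pos: [569.2, 39.5, 332.9]
ft_force: [-1.8, 0.3, 5.9]
```

```bash
python3 -m crank '[[0,0,0.001,0,0,0,1],[0,0,0.001,0,0,0,1],[0,0,0.001,0,0,0,1]]'| egrep 'ee|ft'
python3 -m crank '[[0,0,0.001,0,0,0,1],[0,0,0.001,0,0,0,1],[0,0,0.001,0,0,0,1]]'| egrep 'ee|ft'
python3 -m crank '[[0,0,0.001,0,0,0,1],[0,0,0.001,0,0,0,1],[0,0,0.001,0,0,0,1],[0,0,0.001,0,0,0,1]]'| egrep 'ee|ft'
```

```text
ee_pos: [569.3, 39.5, 332.0]
ft_force: [-1.6, 0.8, 6.9]
ee_pos: [569.3, 39.6, 330.9]
ft_force: [-1.9, 1.3, 6.2]
ee_pos: [569.3, 39.6, 329.2]
ft_force: [-2.1, 0.3, 6.9]
```

```bash
python3 -m crank '[[0,0,0.001,0,0,0,1],[0,0,0.001,0,0,0,1],[0,0,0.001,0,0,0,1],[0,0,0,0,0,0,1],[0,0,0,0,0,0,1]]'| egrep 'ee|ft'
cat > fit.py <<'E'
from h import *
s=imaging.snapshot('wrist')
P=cloud(s);hs=cv2.cvtColor(s['pixels'],cv2.COLOR_BGR2HSV)
m=(P[...,2]>50)&(P[...,2]<78)&(s['range_z']>0)&(hs[...,1]<70)&(hs[...,2]>110)
m=cv2.erode(m.astype(np.uint8),np.ones((5,5)))
k,l,st,c=cv2.connectedComponentsWithStats(m);i=1+st[1:,4].argmax();q=P[l==i];print(len(q),c[i])
for _ in range(4):
  A=np.c_[q[:,0]-571.5,q[:,1]+10.5,np.ones(len(q))];f=np.linalg.lstsq(A,q[:,2],rcond=None)[0];e=q[:,2]-A@f;q=q[abs(e)<2.5*e.std()]
print(f,e.std());d(571.5,-10.5,385,84)
E
python3 fit.py
```

```text
ee_pos: [569.2, 39.7, 327.9]
ft_force: [-1.0, 0.9, 6.1]
21673 [231.30041988 240.29908181]
[-1.77497150e-03  3.77948447e-02  6.41284793e+01] 0.5963578830898904
t 16.85 pos [569.2  39.7 327.9] yawY 84.02 tilt [ 1.e-03  6.e-04 -1.e+00] units [-0.0189 -0.124  -0.1428] F [-2.34  1.65  6.23] w 17.5 rz 0.0002
```

```bash
python3 -m crank '[[0,0,0.001,0,0,0,1],[0,0,0.001,0,0,0,1],[0,0,0.001,0,0,0,1],[0,0,0,0,0,0,1],[0,0,0,0,0,0,1]]'| egrep 'ee|ft'
python3 fit.py
```

```text
ee_pos: [569.2, 39.7, 326.7]
ft_force: [-2.2, 1.4, 5.9]
21676 [230.44224027 241.5190072 ]
[-2.93075490e-04  1.39243273e-02  6.41163390e+01] 0.5957721049324941
t 17.32 pos [569.2  39.7 326.7] yawY 84.02 tilt [ 1.e-03  6.e-04 -1.e+00] units [-0.0188 -0.1241 -0.1458] F [-0.88  2.19  6.4 ] w 16.9 rz 0.0002
```

```bash
python3 -m crank '[[0,0,0.001,0,0,0,1],[0,0,0.0007,0,0,0,1],[0,0,0,0,0,0,1],[0,0,0,0,0,0,1]]'| egrep 'ee|ft'
python3 fit.py
python3 -m crank '[[0,0,-0.01,0,0,0,1],[0,0,-0.03,0,0,0,1],[0.02,-0.03,0,0,0,0,1],[0.07,-0.06,-0.02,0,0,0,1],[0.045,-0.02,-0.05,0,0,0,1],[0,0,-0.04,0,0,0,1],[0,0,0,0,0,0,1],[0,0,0,0,0,0,1]]'| egrep 'ee|ft'
python3 fit.py
```

```text
ee_pos: [569.2, 39.7, 326.0]
ft_force: [-1.4, 1.1, 6.3]
21632 [229.49967641 241.46662352]
[8.23791170e-04 2.61801601e-04 6.40856788e+01] 0.5957919093688762
t 17.7 pos [569.2  39.7 326. ] yawY 84.02 tilt [ 1.e-03  6.e-04 -1.e+00] units [-0.0188 -0.1241 -0.1475] F [-2.09  0.77  6.17] w 17.6 rz 0.0002
ee_pos: [510.6, 0.8, 385.9]
ft_force: [0.3, 0.5, -0.8]
6275 [306.61593625 263.75920319]
[-1.92583835e-03  7.15648537e-04  6.28095111e+01] 0.632340185028101
t 18.42 pos [510.5   1.1 384.7] yawY 84.01 tilt [ 3.e-04 -2.e-04 -1.e+00] units [-0.1546 -0.0128 -0.0008] F [-0.39 -0.37 -1.03] w 17.2 rz 0.0001
```

```bash
python3 -m crank '[[-0.009,-0.06,0,0,0,0,1],[-0.014,-0.09,0,0,0,0,1],[-0.014,-0.09,0,0,0,0,1],[-0.014,-0.09,0,0,0,0,1],[-0.014,-0.09,0,0,0,0,1],[-0.014,-0.09,0,0,0,0,1],[-0.012,-0.08,0,0,0,0,1],[-0.006,-0.0375,0,0,0,0,1],[0,0,0,0,0,0,1],[0,0,0,0,0,0,1]]'| egrep 'ee|ft'
python3 -c "
from h import *
s=imaging.snapshot('wrist');d(523,-252.5,385,84);cv2.imwrite('pics/w5.png',s['pixels'])
print(ray(s,319,252,127))
a=imaging.snapshot('wrist');P=cloud(s);m=(P[...,2]>68)&(P[...,2]<82)&(s['range_z']>0)
q=P[150:300,200:420][m[150:300,200:420]];print(cv2.minAreaRect(q[:,:2].astype(np.float32)))
"
```

```text
ee_pos: [523.1, -252.3, 383.4]
ft_force: [0.0, 0.0, -1.7]
t 19.3 pos [ 523.1 -251.5  383.7] yawY 84.05 tilt [-0.0017  0.0019 -1.    ] units [ 0.0001 -0.0025 -0.0033] F [-0.53 -0.27 -0.82] w 17.5 rz 0.0005
[ 522.43571337 -251.47222224  127.        ]
((523.4612426757812, -251.93577575683594), (70.16761016845703, 70.42645263671875), 84.10922241210938)
```

View pics/w5.png

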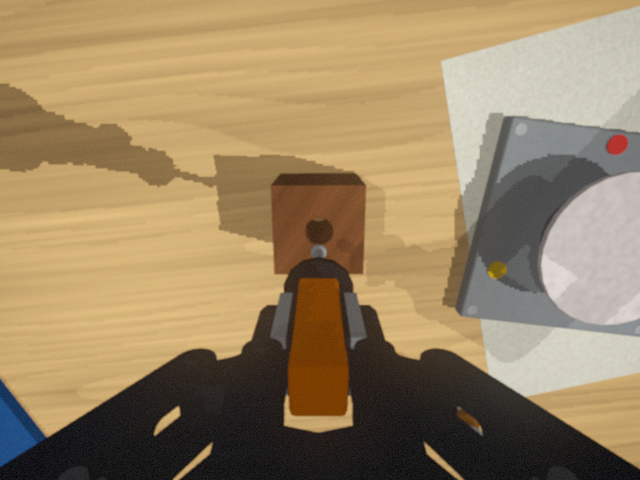

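The ball at (319,252) sits over the hole at (320,230), within about 1 mm. Lowering now.

```bash
python3 -m crank '[[0,-0.001,0.03,0,0,0,1],[0,0,0.06,0,0,0,1],[0,0,0.06,0,0,0,1],[0,0,0.06,0,0,0,1],[0,0,0.035,0,0,0,1],[0,0,0.015,0,0,0,1],[0,0,0.005,0,0,0,1],[0,0,0,0,0,0,1],[0,0,0,0,0,0,1]]'| egrep 'ee|ft'
python3 -m crank '[[0,0,0.002,0,0,0,1],[0,0,0.001,0,0,0,1],[0,0,0,0,0,0,1]]'| egrep 'ee|ft'
```

```text
ee_pos: [523.5, -252.7, 280.1]
ft_force: [-0.6, -0.2, -0.4]
ee_pos: [523.3, -252.8, 278.4]
ft_force: [-0.8, 0.2, -0.6]
```

```bash
python3 -m crank '[[0,0,0.002,0,0,0,1],[0,0,0.002,0,0,0,1],[0,0,0.001,0,0,0,1],[0,0,0,0,0,0,1]]'| egrep 'ee|ft'
python3 -m crank '[[0,0,0.001,0,0,0,1],[0,0,0.001,0,0,0,1],[0,0,0,0,0,0,1]]'| egrep 'ee|ft'
```

```text
ee_pos: [523.2, -252.8, 276.0]
ft_force: [0.1, 0.5, 1.6]
ee_pos: [523.3, -252.9, 276.0]
ft_force: [-2.8, 1.8, 7.1]
```

The collar is seated. I'll release, then rise clear.

```bash
python3 -m crank '[[0,0,-0.002,0,0,0,0.6],[0,0,0,0,0,0,0],[0,0,0,0,0,0,-1],[0,0,0,0,0,0,-1],[0,0,0,0,0,0,-1],[0,0,0,0,0,0,-1],[0,0,0,0,0,0,-1],[0,0,0,0,0,0,-1]]'| egrep 'ee|ft|wid'
python3 -m crank '[[0,0,-0.02,0,0,0,-1],[0,0,-0.05,0,0,0,-1],[0,0,-0.07,0,0,0,-1],[0,0,-0.08,0,0,0,-1],[0,0,-0.08,0,0,0,-1],[-0.04,0.04,-0.02,0,0,0,-1],[-0.04,0.08,0,0,0,0,-1],[-0.02,0.08,0,0,0,0,-1],[0,0,0,0,0,0,-1],[0,0,0,0,0,0,-1]]'| egrep 'ee|ft|wid'
python3 - <<'E'
from h import *
s=imaging.snapshot('wrist');cv2.imwrite('pics/w6.png',s['pixels']);P=cloud(s)
for lo,hi in((140,158),(68,82)):
  m=(P[...,2]>lo)&(P[...,2]<hi)&(s['range_z']>0);k,l,st,c=cv2.connectedComponentsWithStats(m.astype(np.uint8));i=1+st[1:,4].argmax();q=P[l==i];print(len(q),c[i],cv2.minAreaRect(q[:,:2].astype(np.float32)),np.median(q,0))
E
python3 fit.py
```

```text
ee_pos: [523.1, -252.7, 275.7]
ft_force: [-0.2, -0.2, -0.1]
gripper_width: 85.4
ee_pos: [571.5, -176.0, 404.3]
ft_force: [-0.5, -0.1, -0.3]
gripper_width: 85.4
1082 [182.66451017 187.37985213] ((522.2566528320312, -254.55294799804688), (18.125646591186523, 17.863561630249023), 85.0487060546875) [ 521.79653812 -253.11510913  150.53088452]
6508 [220.59265519 168.51843884] ((523.120361328125, -254.06643676757812), (70.64225006103516, 69.86511993408203), 84.04534149169922) [ 513.92559725 -245.39891692   75.01498216]
16519 [518.8274714  194.08008959]
[6.30070651e-04 1.89271701e-05 6.39890518e+01] 0.6578136678413116
t 22.53 pos [ 571.  -177.7  404. ] yawY 84.02 tilt [ 0.e+00 -4.e-04 -1.e+00] units [0.0423 0.4158 0.0473] F [ 0.5  -0.84 -0.02] w 85.3 rz 0.0002
```

View pics/w6.png

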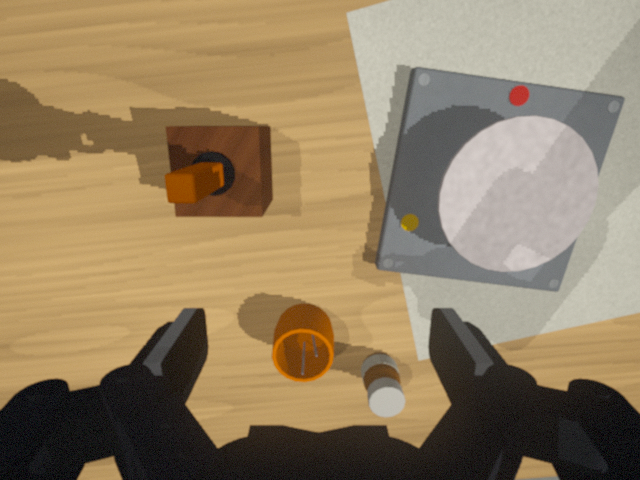

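The probe stands upright in its block, with its collar at (213,173) down on the wood. The plate is level within 0.001 rad by the depth fit, and the pot and jar look undisturbed.

```bash
python3 -c "
from station import workorder
print(workorder.close_job())"
```

```text
the job is handed in; nothing more can be done
None
```

I levelled the plate, stood the probe back in its block and handed the job in at about 22.6 s of the 69 s allowed. The hand-in gives no verdict.

- **Touches:** I felt the plate at red, yellow and blue in that order, at about 65.8, 57.4 and 68.4 mm, with roughly 2 to 4 N each time. That gave a lean of 0.132 rad, high towards +y. The wrist camera's depth fit before touching gave 0.136 rad in the same direction.
- **Pressing:** I pressed the high side at about (569, 39.5) mm. The wrist force read about 7 N, or about 8 N allowing for its offset.
- **Level check:** The last depth fit showed 0.001 rad of lean. An earlier fit from another pose showed 0.002 rad. I did not touch the plate again to confirm it.
- **Probe:** The last look showed the probe upright, about 1 mm from the hole's centre. Its top was at 150.5 mm (151 expected), so the collar is down. The gripper was open and clear.
- **Bystanders:** The pot and jar stood undisturbed in the last picture. I did not measure their positions again, and the dish was out of that view, but the arm never went low near any of them.
- **Disagreement:** The TCP height at the end of pressing was about 0.8 mm lower than the touches predicted. I put this down to give in the grip and went by the camera fit.

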